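# Close the marble stand by tucking its cover flap under the lip

## Task

Close the orange cover flap of the wooden marble stand: push it over from its outside with the fingertips until it lies flat on the stand, and while keeping it down push its black ledge away from the hinge until the flap's edge is fully home beneath the steel lip, so that it stays shut when you let go and move clear. Only push: do not pinch the flap or touch its cork lining, do not lift or shift the stand, and leave the marbles and everything else around it where they are.

Things in the scene. Friction and masses are not known exactly. Their poses are not given: they have to be found in the camera images.
- stand: Slotted wooden marble stand, loose, about 1.6 kg, held by friction only (a level push over about 5 N may shift it): 180 (x) x 170 (y) x 36 mm high, marbles in its slots. Origin: centre of its underside; x runs from the hinge side (towards the robot, turned up to 0.5 rad) to the lip side, z up. Brass hinge cheeks at y = +/-69 mm reach z = 50 mm.
- hinge_line (a point): Middle of the flap's hinge axis, at x = -68, y = 0, z = 42 mm in the stand's frame; the axis runs along the stand's y. The flap is a 4 mm orange plate, 120 mm wide along the hinge, from 8 to 118 mm from the axis (slide at 0), its middle plane through the axis. Its outside (top when flat, 2 mm above the axis) is bare plastic with a black ledge.
- flap_fold (a joint): Fold angle of the orange flap, rad: 0 = flat on the stand (stop), 1.57 = upright, 1.55 to 1.9 at the start (leaning to the robot's side), stop at 2.0. A light spring (0.07 N m/rad, towards 1.75) opens it again when let go unless its edge is under the lip; about 2 N holds it flat at 55 mm from the hinge. Tucked and let go, it rests against the lip at about 0.045.
- flap_slide (a joint): How far the flap is slid on its slotted hinge, in its own plane and away from the hinge, m: 0 to 0.002 at the start, stop at 0.018 = fully home. Takes about 2 N, stays where left. Flat with slide 0, the edge is about 3 mm short of the lip's flared front: first fold it flat, then slide it while holding it down; slid out first, it lands on top of the lip.
- ledge (a point): Middle of the hinge-side face of the black ledge on the flap's outside, at half its height, 78 mm from the hinge axis plus the slide. The ledge is a bar 50 mm wide along the hinge, 8 mm thick (78 to 86 mm from the axis), 10 mm proud of the outside. Frame: x along the flap away from the hinge, z out of its outside.
- flap_edge (a point): Middle of the flap's free edge, 118 mm from the hinge axis plus the slide, in the middle of the 4 mm thickness.
- lip_under (a point): Middle of the steel lip's underside where its flat part starts: x = 62, y = 0, z = 50 mm in the stand's frame, same axes. The lip is 90 mm wide in y, 4 mm thick, flat to x = 80 mm, open towards the hinge; its front is flared upwards as a lead-in, from x = 62 to x = 53 mm (there up to z = 60 mm).
- lining: Cork lining, 2.5 mm thick, on the flap's inside (the face towards the stand when shut), ending 6 mm from the side edges and 7 mm from the free edge; not to be touched with the fingers. Its origin lies on the hinge axis (plus the slide).
- spice_jar: Amber glass spice jar with steel screw top, diameter 48, 95 mm tall, on one side of the stand. Origin: centre of its underside.
- jacks_cup: Stainless steel jacks cup, diameter 72, 85 mm tall, on the other side of the stand (jar and cup may be swapped). Origin: centre of its underside.
- bucket: Lime plastic bucket, diameter 140, 141 mm tall with its bail. Origin: centre of its underside.
- succulent_pot: Terracotta pot with a succulent, diameter 92, about 120 mm tall. Origin: centre of its underside.
- saucer: Terracotta plant saucer, diameter 120, 18 mm high, with the purple ball in it. Origin: centre of its underside.
- ball_center (a point): Centre of the purple silicone ball, diameter 60 mm, in the saucer.
- marble0_center (a point): Centre of marble 1 of 6, diameter 20 mm, lying in a slot of the stand (22 mm above the stand's underside).
- marble1_center (a point): Centre of marble 2 of 6, diameter 20 mm, lying in a slot of the stand (22 mm above the stand's underside).
- marble2_center (a point): Centre of marble 3 of 6, diameter 20 mm, lying in a slot of the stand (22 mm above the stand's underside).
- marble3_center (a point): Centre of marble 4 of 6, diameter 20 mm, lying in a slot of the stand (22 mm above the stand's underside).
- marble4_center (a point): Centre of marble 5 of 6, diameter 20 mm, lying in a slot of the stand (22 mm above the stand's underside).
- marble5_center (a point): Centre of marble 6 of 6, diameter 20 mm, lying in a slot of the stand (22 mm above the stand's underside).

How it is judged:
By the outcome, as a careful person would: the job done as asked, in the order asked, and still so for the second after the job is handed in, with the robot touching nothing.
It also fails if it takes over 42 s, if anything falls off the work surface, if the arm or the gripper's body presses on something with over 40 N, if the wrist force passes 120 N, or if a joint passes its speed limit or range.

## Robot

A 6-joint arm with a two-finger parallel gripper is mounted at the origin on the work surface. World frame = base frame: x ahead of the robot, y to its left, z up, the work surface at z = 0. Lengths are in m, angles in rad, forces in N, time in s.
With the tool pointing down it reaches from about 0.35 to 0.775 m from the base axis. Payload 5.5 kg.
Tool frame: the origin (TCP) lies on the centre line of the jaws, within the pads' length; the fingertips stand 11 mm ahead of it and the grasp point (between the pads) lies 8 mm behind it; z points along the fingers, y is the line along which they close (so a half turn about z gives the same grasp; the last joint's range is limited). The gripper opens to 85 mm and grips with 20 to 120 N. Pads are 22 mm wide; open, the fingers measure 114 mm over their backs; the gripper's body (76 mm by 85 mm) begins 54 mm behind the grasp point. The pads swing forward as they close: fully open they stand 13 mm farther back than shut.
Start: joints at [-1.293, 0.313, 0.046, 1.304, 0, 1.431], TCP at [0.233, -0.526, 0.242] pointing down, gripper open.
Joint ranges: [-2.76, 2.76], [-0.86, 1.69], [-1.03, 1.26], [-2.2, 2.34], [-1.47, 1.5], [-3.14, 3.14]. Speed limits (rad/s): [2.57, 2.57, 3.14, 3.14, 3.14, 3.14].

## Interface

Orientations are given as a unit quaternion [w, x, y, z].
In Python, from workcell import get_state, eyes, env gives the robot as it stands.
- The arm moves only by the shell command python3 -m inch 'ROWS' [OPENING] [FORCE]. ROWS is JSON, one flat list of numbers, 4 for each row, row after row: the shift along the tool's x, y, z in cm, then the turn about the tool's z in rad. A call has exactly 5 rows; each row shifts and turns the commanded pose from where the row before left it, along the tool's axes as they then stand; what a row does not reach is not made up. A row lasts 1/12 s, in which the tool goes at most 41.7 mm and 7.16 degrees, less where a joint would pass 70% of its speed; a pose out of reach is approached as far as the arm can. A call is refused whole if a number of a shift passes 4.17 or a number of a turn 0.125, either way. A call with a gripper value outside its range is refused whole. OPENING is the opening, from -1 (shut) to 1 (fully open), set as the call begins (- or left out, the last holds). The fingers move at their own pace and stop on an object; FORCE is the grip in N (left out, the last holds). Time passes only in rows, so rows that do not move let the fingers close, or fill a call up. It gives the time, the measured TCP pose, the force, the opening and the grip force at its end, in the units of the state.
- get_state(): the state, without advancing time (a new reading comes with each control period).
- eyes.read_camera(name): name is "side" or "top" or "wrist"; returns the picture (480x640x3 uint8, red, green, blue); there is no depth.
- eyes.camera_info(name): a dict with "fovy" (degrees; the focal length in pixels is half the picture's height over the tangent of half this angle, whatever the lens; pixels are square), "cx", "cy" (the principal point, pixels), "xyz" and "orientation" of the camera in the world. Camera axes: x right, y down, z forward; pixel columns grow to the right and rows downward; lengths in m; the calibration is good to about 2 mm. A picture is of the moment at which its call begins: read the wrist's pose just before it. camera_info takes no time and is no camera call; for the wrist camera it gives the pose at the moment of the call.
- env.hand_in(): hands the job in; it is judged then, once.
The state is a dict: "clock": time; "joint_pos": joint angles; "qvel": joint speeds; "tau": joint torques, N m; "tcp_pos": TCP position; "orientation": TCP orientation; "wrist_force": force on the tool from outside, world axes, zero at the start; "ft_torque": the same for the moment, N m; "finger_gap": finger opening in m; "grip_force": force on a finger pad.
Only numpy, scipy, OpenCV 4.12 (cv2) and the standard library are available. Lean on these libraries where they do the work, as an engineer would, in place of code of your own. Each camera call takes 0.05 s, during which the arm holds its last target. There are 200 camera calls.

## Working session

There is one attempt and no reset: what is moved stays moved. The work goes in short steps, Python scripts to look and compute and a shell command to move; the robot and the scene stay as the last step left them, time stands still between calls to the robot, and variables do not carry over. Pictures are saved under pics/ and viewed, at most 10 in all, crops included, and the job is handed in when it is done.

```bash
mkdir -p pics; python3 - <<'E'
from workcell import get_state, eyes, env
import cv2,numpy as np
s=get_state();print(s)
ims=[]
for n in("top","side"):
    print(n,eyes.camera_info(n))
    im=eyes.read_camera(n)[:,:,::-1];cv2.imwrite(f"pics/{n}0.png",im)
print("wrist",eyes.camera_info("wrist"))
E
```

```text
{'clock': 0.0, 'joint_pos': array([-1.29260386e+00,  3.14001843e-01,  4.50028606e-02,  1.30358818e+00,
       -1.20713074e-05,  1.43121266e+00]), 'qvel': array([-0.00048989,  0.00194485, -0.00196456,  0.00096964, -0.00027438,
        0.00010387]), 'tau': array([-1.52646339e-04, -4.80630434e+01,  2.98531651e+01,  1.94874202e-02,
       -9.04740364e-05, -2.01066001e-06]), 'tcp_pos': array([ 0.2331589 , -0.52508643,  0.24141779]), 'orientation': array([-8.92851373e-04,  9.78261709e-01,  2.07372192e-01, -6.80279649e-05]), 'wrist_force': array([ 0.47519446, -0.35573873,  0.29303303]), 'ft_torque': array([ 0.00856207, -0.01530531, -0.02460216]), 'grip_force': 0.0, 'finger_gap': 0.0852483885613628}
top {'fovy': 56.560717726181124, 'cx': 325.82813007124145, 'cy': 241.43744603313678, 'xyz': array([ 0.40557113, -0.00808098,  1.14777404]), 'orientation': array([ 0.06095377, -0.69482522,  0.71497964, -0.04802784])}
side {'fovy': 56.68242444941848, 'cx': 315.2982106003934, 'cy': 239.11854717326477, 'xyz': array([ 0.46765209, -0.93871   ,  0.88574616]), 'orientation': array([-0.41052587,  0.91022878, -0.05093941,  0.01890131])}
wrist {'fovy': 69.94141681148328, 'cx': 318.1300666843193, 'cy': 238.95976997995967, 'xyz': array([ 0.30159195, -0.49578011,  0.37229022]), 'orientation': array([ 0.12545991,  0.82915549, -0.53846858, -0.08253832])}
```

View pics/top0.png

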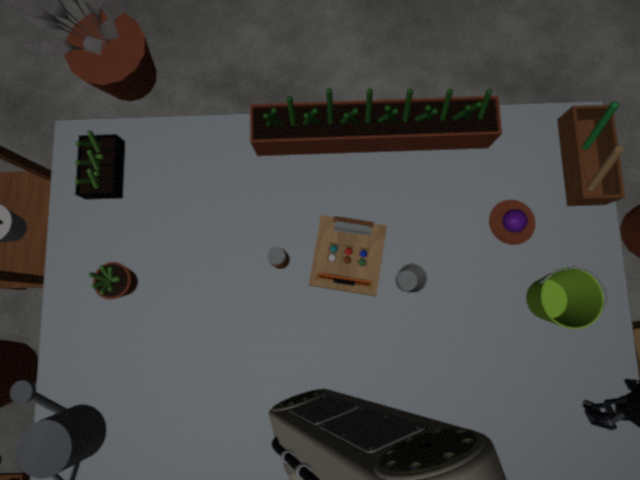

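View pics/side0.png

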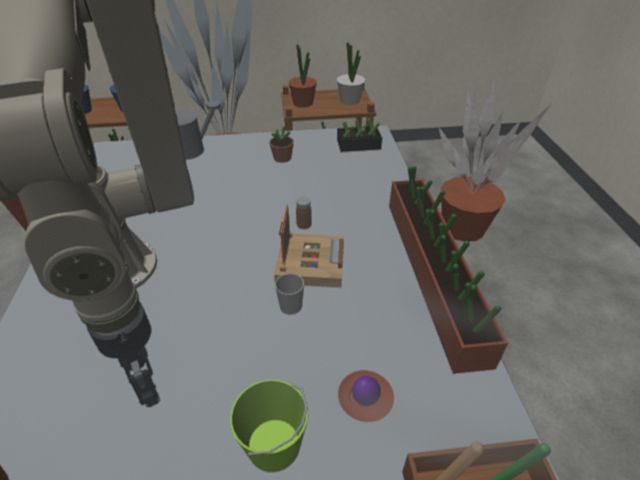

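The top view shows the stand at about (347,256), with the hinge side down at row 285 and the lip up at row 225. The jar is at (278,257) and the cup at (410,278). The side view shows the flap upright at (285,235). Next I'll measure the stand's outline.

```bash
cat > h.py <<'E'
from workcell import get_state, eyes, env
import cv2,numpy as np
from scipy.spatial.transform import Rotation as R
def rot(q): return R.from_quat(np.roll(q,-1))
def f(i): return 240/np.tan(np.radians(i['fovy'])/2)
def cast(i,uv,z):
    uv=np.atleast_2d(uv).astype(float)
    d=np.c_[(uv[:,0]-i['cx'])/f(i),(uv[:,1]-i['cy'])/f(i),np.ones(len(uv))]
    d=rot(i['orientation']).apply(d); o=np.array(i['xyz'])
    return o+d*((z-o[2])/d[:,2])[:,None]
def proj(i,p):
    c=rot(i['orientation']).inv().apply(np.atleast_2d(p)-i['xyz'])
    return c[:,:2]/c[:,2:]*f(i)+[i['cx'],i['cy']]
E
python3 - <<'E'
from h import *
i=eyes.camera_info('top');im=cv2.imread('pics/top0.png')
c=im[200:310,240:440];cv2.imwrite('pics/tc.png',cv2.resize(c,(800,440),interpolation=cv2.INTER_CUBIC))
hsv=cv2.cvtColor(im,cv2.COLOR_BGR2HSV)
m=((hsv[...,0]<25)&(hsv[...,1]>60)).astype(np.uint8);m[:,:295]=0;m[:205]=0;m[310:]=0;m[:,395:]=0
m=cv2.morphologyEx(m,cv2.MORPH_CLOSE,np.ones((9,9)))
cs=max(cv2.findContours(m,0,2)[0],key=cv2.contourArea)
r=cv2.minAreaRect(cs);b=cv2.boxPoints(r);print(r,b)
w=cast(i,b,0.036);print(w, w.mean(0))
print('sides',[np.linalg.norm(w[k]-w[k-1]) for k in range(4)],[np.arctan2(*(w[k]-w[k-1])[[1,0]]) for k in range(4)])
print('jar',cast(i,[278,257],.095),'cup',cast(i,[410,278],.085))
E
```

```text
((348.0751647949219, 254.48501586914062), (67.55604553222656, 72.23921966552734), 9.29330825805664) [[308.9076  284.67578]
 [320.57343 213.38474]
 [387.24274 224.29425]
 [375.5769  295.5853 ]]
[[ 0.47124456  0.05496733  0.036     ]
 [ 0.65147854  0.02138664  0.036     ]
 [ 0.61795639 -0.14660477  0.036     ]
 [ 0.4397345  -0.10925771  0.036     ]] [ 0.54510349 -0.04487713  0.036     ]
sides [np.float64(0.16722065885497728), np.float64(0.18333561859144734), np.float64(0.1713033774421122), np.float64(0.18209295746441206)] [np.float64(1.3812289643835993), np.float64(-0.18420507456706725), np.float64(-1.7677560732897573), np.float64(2.9350279652081337)]
jar [[0.53552282 0.12386739 0.095     ]] cup [[ 0.47736921 -0.18807794  0.085     ]]
```

View pics/tc.png

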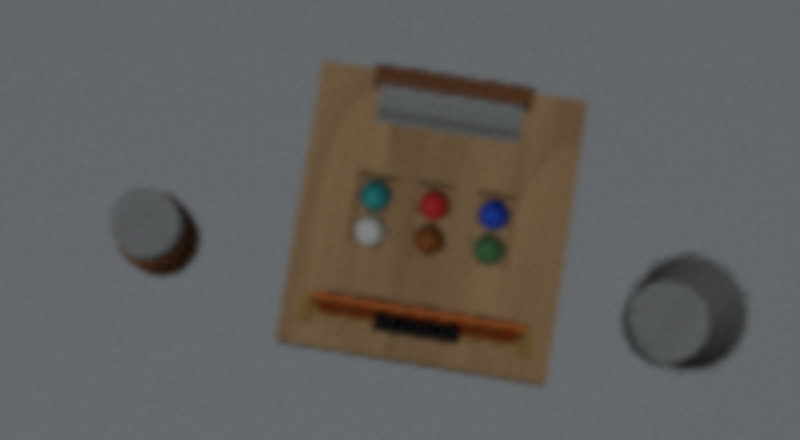

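```bash
python3 -m inch '[0,0,0,-0.12,0,0,0,-0.12,0,0,0,-0.12,0,0,0,-0.12,0,0,0,-0.12]' -1 && python3 -m inch '[0,0,0,-0.12,0,0,0,-0.12,0,0,0,-0.12,3,0.4,0,0,3.8,0.5,0,0]' && python3 -m inch '[3.8,0.5,0,0,3.8,0.5,0,0,3.8,0.5,0,0,3.8,0.5,0,0,3.8,0.5,0,0]'
python3 - <<'E'
from h import *
s=get_state()
def st(p): 
    d=np.array(p)-[.545,-.045,0]; return R.from_euler('z',.194).apply(d)
print(s['clock'],st(s['tcp_pos']),rot(s['orientation']).as_matrix()[:2,0],s['joint_pos'])
i=eyes.camera_info('top')
print('flap top in stand',st(cast(i,[344.5,278.5],.158)[0]))
E
```

```text
clock: 0.52
tcp_pos: [0.2332, -0.5253, 0.2418]
orientation: [-0.001, 0.872, 0.49, 0.0]
wrist_force: [0.1, 0.3, -0.1]
finger_gap: 0.0258
grip_force: 0.0
clock: 0.93
tcp_pos: [0.2546, -0.4617, 0.2411]
orientation: [-0.0, 0.773, 0.635, -0.0]
wrist_force: [0.9, 1.2, 0.8]
finger_gap: 0.0003
grip_force: 0.0
clock: 1.35
tcp_pos: [0.3161, -0.2769, 0.2419]
orientation: [-0.0, 0.772, 0.635, 0.0]
wrist_force: [1.1, -0.1, 2.0]
finger_gap: -0.0001
grip_force: 0.0
1.35 [-0.17989144 -0.27171541  0.24194901] [0.19249699 0.98129748] [-9.11067964e-01  1.41417954e-02 -3.15620251e-01  1.24152068e+00
  1.16429796e-04  8.53434382e-01]
flap top in stand [-0.07091768  0.0001972   0.158     ]
```

```bash
python3 -m inch '[3.8,0.5,0,0,3.8,0.5,0,0,3.8,0.5,0,0,3.8,0.5,0,0,3.8,0.5,0,0]'
python3 - <<'E'
from h import *
i=eyes.camera_info('wrist');im=eyes.read_camera('wrist')[:,:,::-1]
cv2.imwrite('pics/w1.png',im);print(i)
print(get_state()['tcp_pos'])
E
```

```text
clock: 1.77
tcp_pos: [0.377, -0.0953, 0.2422]
orientation: [0.0, 0.772, 0.636, -0.0]
wrist_force: [1.1, -0.3, -0.6]
finger_gap: -0.0001
grip_force: 0.0
{'fovy': 69.94141681148328, 'cx': 318.1300666843193, 'cy': 238.95976997995967, 'xyz': array([ 0.3908271 , -0.0222591 ,  0.37296325]), 'orientation': array([ 0.14926453,  0.98410826, -0.09501622, -0.0149314 ])}
[ 0.37808862 -0.08927928  0.24222351]
```

View pics/w1.png

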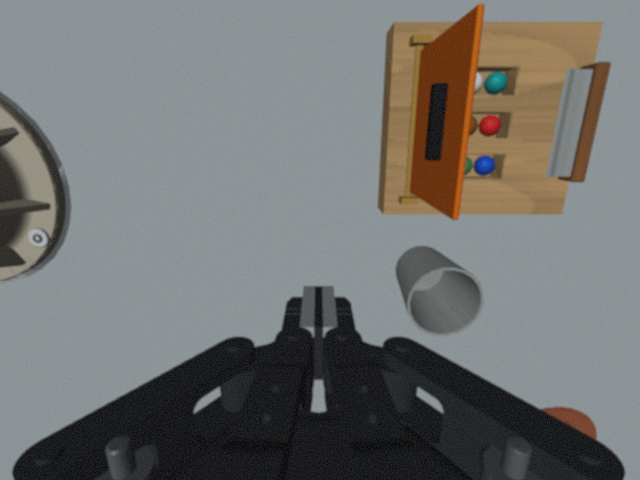

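The wrist view shows the stand's top corners at about (394,24), (601,23), (564,213) and (383,213). The flap is upright, with its top edge running from (480,7) to (456,217). The fingers are shut, with their tips near (318,290).

```bash
python3 - <<'E'
from h import *
i={'fovy': 69.94141681148328, 'cx': 318.1300666843193, 'cy': 238.95976997995967, 'xyz': np.array([ 0.3908271 , -0.0222591 ,  0.37296325]), 'orientation': np.array([ 0.14926453,  0.98410826, -0.09501622, -0.0149314 ])}
w=cast(i,[[394,24],[601,23],[564,213],[383,213]],.036);print(w,w.mean(0))
for k in range(4):
    d=w[k]-w[k-1];print(np.linalg.norm(d),np.arctan2(d[1],d[0]))
t=cast(i,[[480,7],[456,217]],.160);print('flap top',t,t.mean(0))
print('lip',cast(i,[[570,70],[552,176]],.06))
tip=cast(i,[[303,288],[335,288]],.2312);print('tip',tip)
E
```

```text
[[ 0.47163393  0.05273776  0.036     ]
 [ 0.64631596  0.01937952  0.036     ]
 [ 0.61796364 -0.14531802  0.036     ]
 [ 0.43963789 -0.11057383  0.036     ]] [ 0.54388785 -0.04594364  0.036     ]
0.16641640851170814 1.377326717033041
0.1778386490601232 -0.18869362792861705
0.167120118585133 -1.7412732299092057
0.18167892527184215 2.949167822053016
flap top [[ 0.48822206  0.02424135  0.16      ]
 [ 0.46695143 -0.08955163  0.16      ]] [ 0.47758675 -0.03265514  0.16      ]
lip [[ 0.60459907 -0.01371424  0.06      ]
 [ 0.59057757 -0.09954629  0.06      ]]
tip [[ 0.37107888 -0.08695767  0.2312    ]
 [ 0.38529904 -0.08972456  0.2312    ]]
```

```bash
python3 -m inch '[3.8,0,0.5,0,3.8,0,2.5,0,3.8,0,3.5,0,0,0,3.4,0,0,2.5,0,0]'; python3 -m inch '[0,2.0,0,0,0,0,0,0,0,0,0,0,0,0,0,0,0,0,0,0]'
cat >> h.py <<'E'
def st(p): return R.from_euler('z',.19).apply(np.array(p)-[.5445,-.0455,0])
def rep():
    s=get_state();p=st(s['tcp_pos'])-[0,0,.011]
    print('t',round(s['clock'],2),'tip',(p*1000).round(1),'F stand',R.from_euler('z',.19).apply(s['wrist_force']).round(2))
E
python3 -c "from h import *;rep()"
```

```text
clock: 2.23
tcp_pos: [0.4056, 0.0048, 0.1416]
orientation: [-0.011, 0.77, 0.638, -0.009]
wrist_force: [-4.8, 0.2, -1.3]
finger_gap: -0.0005
grip_force: 0.0
clock: 2.65
tcp_pos: [0.4406, -0.0043, 0.1523]
orientation: [-0.0, 0.772, 0.636, -0.0]
wrist_force: [-0.1, -1.3, 0.0]
finger_gap: 0.0001
grip_force: 0.0
t 2.65 tip [-109.8   20.8  141.3] F stand [ 0.13 -1.32  0.02]
```

```bash
python3 -m inch '[1.9,0,0.6,0,0,1.2,0,0,0,1.2,0,0,0,1.0,0,0,0,1.0,0,0]';python3 -c "from h import *;rep()"; python3 -m inch '[0,0.7,0.3,0,0,0.7,0.3,0,0,0.7,0.4,0,0,0.7,0.6,0,0,0.7,0.7,0]';python3 -c "
from h import *
rep();cv2.imwrite('pics/s2.png',cv2.resize(eyes.read_camera('side')[170:330,200:420,::-1],None,fx=3,fy=3))"
```

```text
clock: 3.07
tcp_pos: [0.4881, 0.0058, 0.1465]
orientation: [0.0, 0.772, 0.636, 0.0]
wrist_force: [-0.7, -0.1, 0.6]
finger_gap: -0.0
grip_force: 0.2
t 3.07 tip [-65.1  39.7 135.5] F stand [-0.71 -0.26  0.56]
clock: 3.48
tcp_pos: [0.523, -0.001, 0.1227]
orientation: [0.0, 0.772, 0.636, 0.0]
wrist_force: [-1.0, 0.4, 1.9]
finger_gap: -0.0
grip_force: 0.4
t 3.48 tip [-29.5  39.6 111.7] F stand [-1.04  0.19  1.92]
```

View pics/s2.png

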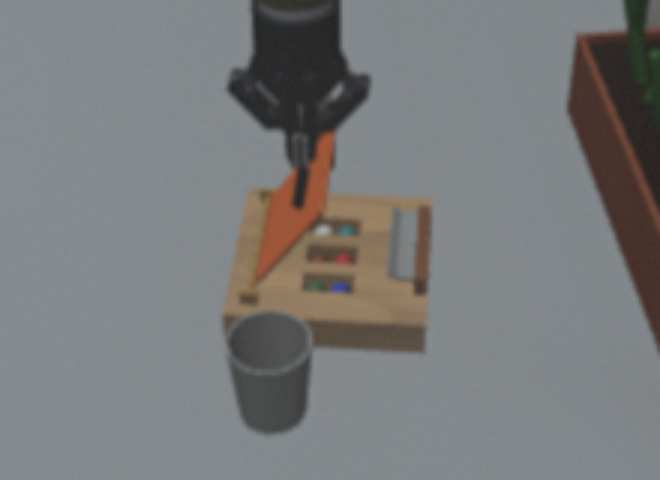

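The side view shows the flap folding forward. The fingertips are on its outside, beside the ledge, at (300,150).

```bash
python3 -m inch '[0,0.55,0.75,0,0,0.5,0.75,0,0,0.4,1.0,0,0,0.1,1.1,0,0,0.1,1.1,0]' >/dev/null;python3 -c "from h import *;rep()"; python3 -m inch '[0,0.1,0.6,0,0,0,0.6,0,0,0,0.5,0,0,0,0.3,0,0,0,0,0]'>/dev/null;python3 -c "
from h import *
rep()"
```

```text
t 3.95 tip [-13.3  39.6  64.1] F stand [ 0.01 -0.95  0.38]
t 4.37 tip [-13.1  39.6  44.6] F stand [0.04 0.97 1.19]
```

```bash
for k in 1; do python3 -m inch '[0,0,0.1,0,0,0,0,0,0,0,0,0,0,0,0,0,0,0,0,0]'>/dev/null;python3 -c "from h import *;rep()"; python3 -m inch '[0,0,0.1,0,0,0,0,0,0,0,0,0,0,0,0,0,0,0,0,0]'>/dev/null;python3 -c "from h import *;rep()";done
```

```text
t 4.78 tip [-12.9  39.6  44.2] F stand [-1.49 -1.05  1.5 ]
t 5.2 tip [-12.8  39.5  43.3] F stand [-2.26 -1.43  4.63]
```

```bash
python3 -m inch '[-0.8,0,0,0,-0.8,0,0,0,-0.8,0,0,0,-0.8,0,0,0,-0.8,0,0,0]'>/dev/null;python3 -c "from h import *;rep()
cv2.imwrite('pics/w3.png',eyes.read_camera('wrist')[:,:,::-1])"
```

```text
t 5.62 tip [-12.3  -1.   43.5] F stand [0.62 4.86 5.56]
```

View pics/w3.png

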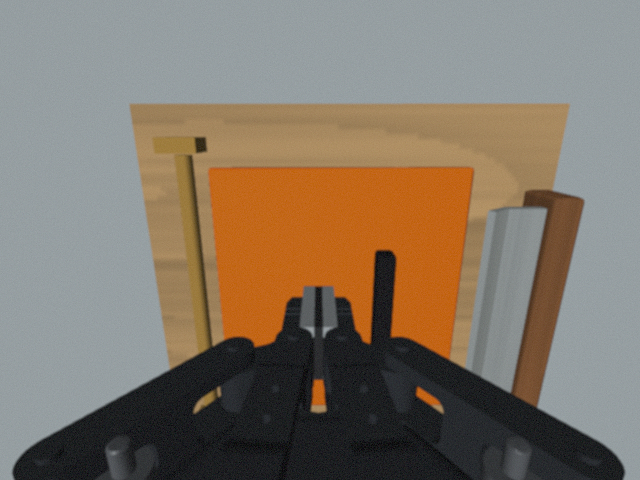

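The wrist view shows the flap flat. The fingertips at (318,290) are on its hinge-side half, the ledge is at (383,255) to their right, and the flap edge is just short of the lip.

```bash
python3 - <<'E'
from h import *
i=eyes.camera_info('wrist');w=cast(i,[[131,104],[569,104]],.036);print('corners',w)
E
python3 -m inch '[0.1,0,-0.03,0,0,0.2,0,0,0,0.2,0,0,0,0.2,0,0,0,0.2,0,0]'>/dev/null;python3 -c "from h import *;rep()"; python3 -m inch '[0,0.2,0,0,0,0.2,0,0,0,0.2,0,0,0,0.2,0,0,0,0,0,0]'>/dev/null;python3 -c "from h import *;rep()"
```

```text
corners [[0.47335411 0.05308657 0.036     ]
 [0.64781188 0.0189096  0.036     ]]
t 6.08 tip [-5.2 -0.9 43.4] F stand [-1.06 -2.77  5.92]
t 6.5 tip [ 3.2 -0.9 43.3] F stand [-0.56 -2.98  4.42]
```

```bash
python3 -m inch '[-0.05,0.2,0,0,0,0.2,0,0,0,0.2,0,0,0,0.2,0,0,0,0,0,0]'>/dev/null;python3 -c "from h import *;rep()"; python3 -m inch '[0,0.2,0,0,0,0.2,0,0,0,0.2,0,0,0,0,0,0,0,0,0,0]'>/dev/null;python3 -c "from h import *;rep()
cv2.imwrite('pics/w4.png',eyes.read_camera('wrist')[:,:,::-1])"
```

```text
t 6.92 tip [ 7.9 -0.6 43.1] F stand [-7.16 -1.29 10.14]
t 7.33 tip [14.7 -0.2 43.1] F stand [-6.04  0.8   9.36]
```

View pics/w4.png

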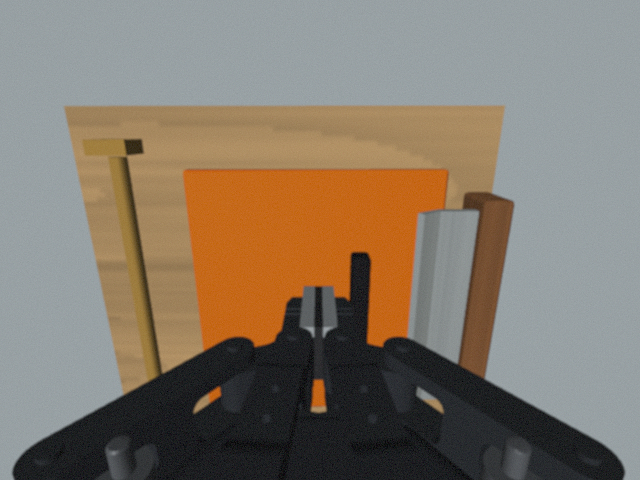

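```bash
python3 - <<'E'
from h import *
i=eyes.camera_info('wrist')
print('corners',cast(i,[[66,107],[504,107]],.036), st(cast(i,[[66,107],[504,107]],.036))*1000)
print('flap corners',st(cast(i,[[184,170],[447,170]],.044))*1000)
print('ledge top hinge/lip corners',st(cast(i,[[351,254],[369,254]],.054))*1000)
rep()
E
```

```text
corners [[0.47352574 0.05391643 0.036     ]
 [0.64815693 0.0198595  0.036     ]] [[-88.47269727  84.22323728  36.        ]
 [ 89.44782434  83.75984351  36.        ]]
flap corners [[-40.15523495  59.67577872  44.        ]
 [ 66.26729341  59.50231782  44.        ]]
ledge top hinge/lip corners [[27.52243552 27.09804171 54.        ]
 [34.79976016 27.09691382 54.        ]]
t 7.38 tip [14.7 -0.2 43.1] F stand [-5.96 -0.13  8.65]
```

```bash
python3 -m inch '[0,0,-0.06,0,0,0.05,0,0,0,0,0,0,0,0,0,0,0,0,0,0]'>/dev/null;python3 -c "from h import *;rep()"; python3 -m inch '[0,0.05,0,0,0,0,0,0,0,0,0,0,0,0,0,0,0,0,0,0]'>/dev/null;python3 -c "from h import *;rep()"
```

```text
t 7.8 tip [16.  -0.1 43.3] F stand [-5.46 -0.36  3.01]
t 8.22 tip [16.1 -0.1 43.2] F stand [-6.67 -0.91  4.56]
```

```bash
cat >> h.py <<'E'
def edges(im,i):
    hsv=cv2.cvtColor(im,cv2.COLOR_BGR2HSV)
    o=(hsv[...,1]>200)&(hsv[...,0]<15)
    w=(hsv[...,1]>60)
    a=np.where(o[185])[0];b=np.where(w[112])[0]
    print('px',a[0],a[-1],b[0],b[-1])
    F=st(cast(i,[[a[0],185],[a[-1]+1,185]],.044))[:,0]*1000
    S=st(cast(i,[[b[0],112],[b[-1]+1,112]],.036))[:,0]*1000
    print('flap',F.round(1),'stand',S.round(1),'rel',(F-S.mean()).round(1))
E
python3 - <<'E'
from h import *
i=eyes.camera_info('wrist');im=eyes.read_camera('wrist')[:,:,::-1].copy();cv2.imwrite('pics/w5.png',im)
edges(im,i)
j=dict(i);j['xyz']=i['xyz']-R.from_euler('z',-.19).apply([.0014,0,0]);edges(cv2.imread('pics/w4.png'),j)
E
```

```text
px 182 442 62 499
flap [-40.3  66.7] stand [-89.2  89.5] rel [-40.5  66.5]
px 185 445 66 503
flap [-40.5  66.5] stand [-88.9  89.8] rel [-40.9  66.1]
```

```bash
python3 -m inch '[0,0.05,0.03,0,0,0,0,0,0,0,0,0,0,0,0,0,0,0,0,0]'>/dev/null; python3 - <<'E'
from h import *
rep()
i=eyes.camera_info('wrist');im=eyes.read_camera('wrist')[:,:,::-1].copy()
edges(im,i);rep()
E
```

```text
t 8.68 tip [16.1 -0.1 43.1] F stand [-7.71 -0.5   7.43]
px 182 442 62 499
flap [-40.3  66.7] stand [-89.1  89.5] rel [-40.5  66.5]
t 8.73 tip [16.1 -0.1 43.1] F stand [-7.75 -0.91  6.53]
```

```bash
python3 -m inch '[0,-0.2,-0.1,0,0,-0.05,-0.5,0,0,-0.1,-2.0,0,0,0,-4,0,0,0,-4,0]'>/dev/null; python3 -m inch '[0,-2,-3,0,0,-4,0,0,0,-4,0,0,0,0,0,0,0,0,0,0]'; python3 - <<'E'
from h import *
rep()
im=eyes.read_camera('wrist')[:,:,::-1].copy();cv2.imwrite('pics/w6.png',im)
cv2.imwrite('pics/s6.png',cv2.resize(eyes.read_camera('side')[170:330,200:420,::-1],None,fx=3,fy=3))
E
```

```text
clock: 9.57
tcp_pos: [0.4597, -0.0286, 0.1911]
orientation: [0.0, 0.772, 0.636, 0.0]
wrist_force: [0.1, -1.2, -0.5]
finger_gap: 0.0004
grip_force: 0.0
t 9.57 tip [-86.4   0.6 180.1] F stand [ 0.28 -1.12 -0.47]
```

View pics/w6.png

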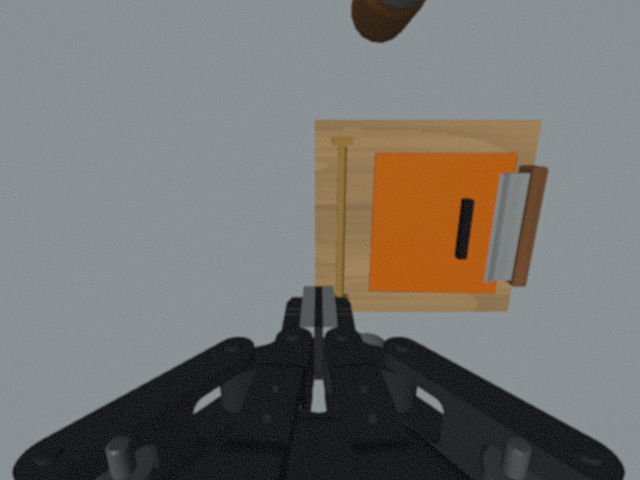

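View pics/s6.png

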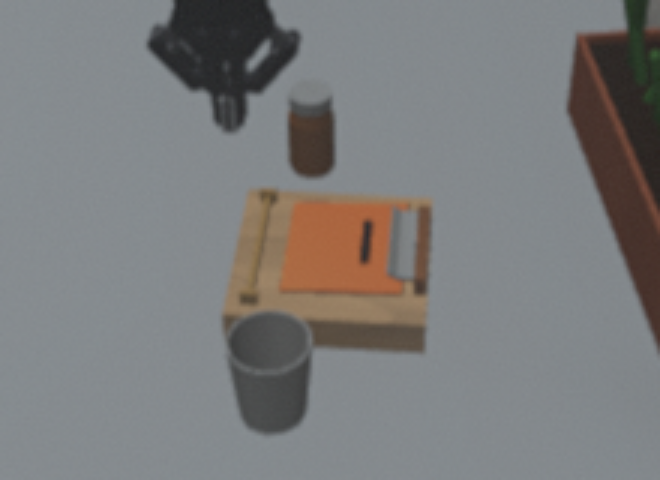

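Both views show the flap shut, with its edge under the lip and the fingers clear. One more check that it is still fully home.

```bash
python3 - <<'E'
from h import *
im=cv2.imread('pics/w6.png');hsv=cv2.cvtColor(im,cv2.COLOR_BGR2HSV)
o=(hsv[...,1]>200)&(hsv[...,0]<15);a=np.where(o[160])[0];b=np.where(hsv[126,:,1]>60)[0];print(a[0],a[-1],b[0],b[-1])
i=eyes.camera_info('wrist')
S=st(cast(i,[[b[0],126],[b[-1]+1,126]],.036))*1000
print(S, st(cast(i,[[a[0],160]],.0445))*1000, st(cast(i,[[a[-1]+1,160]],.049))*1000, S.mean(0))
rep()
E
```

```text
376 515 315 540
[[-85.63310982  79.48251622  36.        ]
 [ 93.80626754  79.09189998  36.        ]] [[-37.41741717  53.66425444  44.5       ]] [[71.02170531 53.74115165 49.        ]] [ 4.08657886 79.2872081  36.        ]
t 9.67 tip [-83.1   0.3 180.6] F stand [ 1.25 -0.7   0.55]
```

```bash
python3 -c "from h import *;print(env.hand_in())"
```

```text
the job is handed in; nothing more can be done
None
```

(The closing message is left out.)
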